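# Lock up a row of printing blocks for the next poster colour

### The arm

A 6-joint arm with a two-finger parallel gripper is mounted at the origin on the work surface. World frame = base frame: x ahead of the robot, y to its left, z up, the work surface at z = 0. Lengths are in m, angles in rad, forces in N, time in s.
With the tool pointing down it reaches from about 0.325 to 0.9 m from the base axis. Payload 6.1 kg.
Tool frame: the origin (TCP) lies on the centre line of the jaws, within the pads' length; the fingertips stand 19 mm ahead of it and the grasp point (between the pads) is the TCP; z points along the fingers, y is the line along which they close (so a half turn about z gives the same grasp; the last joint's range is limited). The gripper opens to 85 mm and grips with 20 to 120 N. Pads are 22 mm wide; open, the fingers measure 114 mm over their backs; the gripper's body (76 mm by 85 mm) begins 54 mm behind the grasp point. The pads swing forward as they close: fully open they stand 13 mm farther back than shut.
Start: joints at [-1.236, 0.22, 1.526, -0, 1.395, -0.126], TCP at [0.278, -0.56, 0.212] pointing down, gripper open.
Joint ranges: [-2.98, 2.98], [-0.91, 2.08], [0.09, 2.57], [-1.24, 4.39], [0.2, 2.65], [-2.68, 2.68]. Speed limits (rad/s): [2.57, 2.57, 3.01, 3.14, 3.14, 3.14].

### API

Orientations are given as a unit quaternion [w, x, y, z].
In Python, from cell import robot, vision gives the robot as it stands.
- The arm moves only by the tool apply_moves, never from a script. Its argument "moves" is a list of rows, each an object with "delta_pos": the shift along the world's x, y, z in mm, a list of three; "twist": the turn about the world's z in degrees. A call has 1 to 20 rows; each row shifts and turns the commanded pose from where the row before left it; what a row does not reach is not made up. A row lasts 1/12 s, in which the tool goes at most 41.7 mm and 7.16 degrees, less where a joint would pass 70% of its speed; a pose out of reach is approached as far as the arm can. A call with a gripper value outside its range is refused whole. "claw" is the finger opening in mm, from 0 to 85.4, set as the call begins (left out, the last holds). The fingers move at their own pace and stop on an object; "force" is the grip in N (left out, the last holds). Time passes only in rows, so rows that do not move let the fingers close. It gives the time, the measured TCP pose, the force, the opening and the grip force at its end, in the units of the state.
- robot.read_state(): the state, without advancing time (a new reading comes with each control period).
- vision.grab_frame(name): name is "scene" or "top" or "wrist"; returns the picture (480x640x3 uint8, red, green, blue); there is no depth.
- vision.camera_model(name): a dict with "fx", "fy", "cx", "cy" (pixels), "R" (3x3) and "t" (3): a world point X has camera coordinates R X + t. Camera axes: x right, y down, z forward; pixel columns grow to the right and rows downward; lengths in m; the calibration is good to about 2 mm. A picture is of the moment at which its call begins: read the wrist's pose just before it. camera_model takes no time and is no camera call; for the wrist camera it gives the pose at the moment of the call.
- robot.job_done(): hands the job in; it is judged then, once.
The state is a dict: "time": time; "joint_positions": joint angles; "joint_vel": joint speeds; "tau": joint torques, N m; "ee_pos": TCP position; "ee_rot": TCP orientation; "wrist_force": force on the tool from outside, world axes, zero at the start; "moment": the same for the moment, N m; "gripper_width": finger opening in m; "gripper_force": force on a finger pad.
Only numpy, scipy, OpenCV 4.12 (cv2) and the standard library are available. Lean on these libraries where they do the work, as an engineer would, in place of code of your own. Each camera call takes 0.05 s, during which the arm holds its last target. There are 200 camera calls.

### The job

The ink tin standing on the marble slab shows which colour we print next: take any block of the other colour out of the steel lock-up frame and lay it in the galley tray, and bring every block of the printing colour into the frame. Nudge them, printing faces up, into one tight straight row, side by side with their short ends flush against the frame's far bar and the first one hard against the fixed left-hand end stop, then slide the lock bar up snug against the row. Leave the other colour's blocks that already lie on the bench, and everything else, where they are.

Things in the scene. Friction and masses are not known exactly. Their poses are not given: they have to be found in the camera images.
- red1_c (a point): red-faced wooden printing block, 80 x 45 x 25 mm (own x, y, z), about 0.09 kg, plain wood sides and a red top (pale pink figure) which is its printing face. Point: its centre, half-way up (12.5 mm above its underside); own x along its length, z up out of the printing face. Half a turn makes no difference. May be absent
- red2_c (a point): red-faced wooden printing block, 80 x 45 x 25 mm (own x, y, z), about 0.09 kg, plain wood sides and a red top (pale pink figure) which is its printing face. Point: its centre, half-way up (12.5 mm above its underside); own x along its length, z up out of the printing face. Half a turn makes no difference. May be absent
- red3_c (a point): red-faced wooden printing block, 80 x 45 x 25 mm (own x, y, z), about 0.09 kg, plain wood sides and a red top (pale pink figure) which is its printing face. Point: its centre, half-way up (12.5 mm above its underside); own x along its length, z up out of the printing face. Half a turn makes no difference. May be absent
- red4_c (a point): red-faced wooden printing block, 80 x 45 x 25 mm (own x, y, z), about 0.09 kg, plain wood sides and a red top (pale pink figure) which is its printing face. Point: its centre, half-way up (12.5 mm above its underside); own x along its length, z up out of the printing face. Half a turn makes no difference. May be absent
- red5_c (a point): red-faced wooden printing block, 80 x 45 x 25 mm (own x, y, z), about 0.09 kg, plain wood sides and a red top (pale pink figure) which is its printing face. Point: its centre, half-way up (12.5 mm above its underside); own x along its length, z up out of the printing face. Half a turn makes no difference. May be absent
- black1_c (a point): black-faced wooden printing block, 80 x 45 x 25 mm (own x, y, z), about 0.09 kg, plain wood sides and a black top (white figure) which is its printing face. Point: its centre, half-way up (12.5 mm above its underside); own x along its length, z up out of the printing face. Half a turn makes no difference. May be absent
- black2_c (a point): black-faced wooden printing block, 80 x 45 x 25 mm (own x, y, z), about 0.09 kg, plain wood sides and a black top (white figure) which is its printing face. Point: its centre, half-way up (12.5 mm above its underside); own x along its length, z up out of the printing face. Half a turn makes no difference. May be absent
- black3_c (a point): black-faced wooden printing block, 80 x 45 x 25 mm (own x, y, z), about 0.09 kg, plain wood sides and a black top (white figure) which is its printing face. Point: its centre, half-way up (12.5 mm above its underside); own x along its length, z up out of the printing face. Half a turn makes no difference. May be absent
- black4_c (a point): black-faced wooden printing block, 80 x 45 x 25 mm (own x, y, z), about 0.09 kg, plain wood sides and a black top (white figure) which is its printing face. Point: its centre, half-way up (12.5 mm above its underside); own x along its length, z up out of the printing face. Half a turn makes no difference. May be absent
- black5_c (a point): black-faced wooden printing block, 80 x 45 x 25 mm (own x, y, z), about 0.09 kg, plain wood sides and a black top (white figure) which is its printing face. Point: its centre, half-way up (12.5 mm above its underside); own x along its length, z up out of the printing face. Half a turn makes no difference. May be absent
- chase_corner (a point): inner corner, at bench height, of the fixed steel lock-up frame (no floor; walls 14 mm thick, 20 mm high), where the far bar's inner face (x = 0) meets the left-hand end stop's (y = 0). x points away from the robot, square to the far bar, y left along it, z up. The opening spans x -135..0, y -330..0 mm; blocks of the row lie lengthwise along x, centres at x -40, y -22.5, -67.5 mm and so on
- chase_mid (a point): middle of the lock-up frame's opening, at bench height, axes as for the corner
- lockbar (a joint): travel (m) of the frame's aluminium lock bar: 0 right back against the right-hand wall, growing as it slides left (frame +y). Bar 18 mm thick along y, 20 mm high, spans the opening; its pressing face is at y = -(0.312 - travel) in the corner's frame, so it meets a tight row of n blocks at travel 0.312 - 0.045 n. Slides stiffly (about 4 N), stays where left
- bar_grip (a point): centre of the dark wooden grip standing on the middle of the lock bar: 50 mm (frame x) x 20 mm (frame y) x 32 mm high, from 20 to 52 mm above the bench; moves with the bar; axes as the frame's
- galley_mid (a point): middle of the floor (2 mm above the bench; x points away from the robot, z up) of the shallow aluminium galley tray, fixed to the bench; inside 130 mm along its x by 200 mm along its y; rims 10 mm high over the bench on the far long side and the two ends, open on the near side
- slab_spot (a point): spot on top of the pale marble ink slab (150 x 260 x 10 mm) where the tin of the ink now in use stands
- red_tin_c (a point): centre of the red ink tin, 84 mm across, 85 mm high, stands on the ink slab or on the plywood tin board (130 x 200 x 10 mm); leave alone
- black_tin_c (a point): centre of the black ink tin, same size, stands on the other of the two; leave alone
- roller: ink roller lying on the bench, about 160 mm long; leave alone
- mallet: wooden mallet, head 55 x 85 x 60 mm, handle 160 mm; leave alone
- wrench: steel wrench, 150 mm, lying flat; leave alone
- weight: small brass paperweight with a knob, 48 mm across, 44 mm high; leave alone

How it is judged:
By the outcome, as a careful person would: the job done as asked, in the order asked, and still so for the second after the job is handed in, with the robot touching nothing.
Of red1, red2, red3, red4, red5 only 4 to 5 are there at a start; the rules pass over those that are not, and their reading is None.
Of black1, black2, black3, black4, black5 only 4 to 5 are there at a start; the rules pass over those that are not, and their reading is None.
At some moment in a run one of red1, red2, red3, red4, red5, black1, black2, black3, black4, black5 may be knocked a few centimetres aside while the robot is not near it.
Once in a run the grip may slacken for a moment while it holds something.
It also fails if it takes over 210 s, if anything falls off the work surface, if the arm or the gripper's body presses on something with over 40 N, if the wrist force passes 120 N, or if a joint passes its speed limit or range.

## Working session

There is one attempt and no reset: what is moved stays moved. The work goes in short steps, Python scripts to look and compute and a tool call to move; the robot and the scene stay as the last step left them, time stands still between calls to the robot, and variables do not carry over. Pictures are saved under pics/ and viewed, at most 14 in all, crops included, and the job is handed in when it is done.

Besides the shell and the picture viewer there is one more tool, called in YAML: its name, and indented under it one key for each argument. apply_moves: Moves the arm, as the interface text tells. Its arguments: {"type":"object","properties":{"moves":{"type":"array"},"claw":{"type":"number"},"force":{"type":"number"}},"required":["moves"]}

```bash
mkdir -p pics; ls
python3 - <<'E'
from cell import robot, vision
import cv2
for n in("top","scene"):
    im=vision.grab_frame(n); cv2.imwrite(f"pics/{n}0.png",im[:,:,::-1]); m=vision.camera_model(n); print(n,m)
print(robot.read_state())
E
```

```text
pics
top {'fx': 550.1289498710571, 'fy': 550.1289498710571, 'cx': 327.7399483011938, 'cy': 230.49163608807666, 'R': array([[ 0.02931821, -0.99950995,  0.01096832],
       [-0.99557448, -0.03017941, -0.08899808],
       [ 0.08928548, -0.00831052, -0.9959714 ]]), 't': array([-0.08756358,  0.54219238,  1.20896874])}
scene {'fx': 433.44475945715425, 'fy': 433.44475945715425, 'cx': 316.48993062243596, 'cy': 243.6901938898874, 'R': array([[-0.33468299,  0.94221143,  0.01499693],
       [ 0.72912593,  0.26900916, -0.62929282],
       [-0.5969612 , -0.19967895, -0.77702358]]), 't': array([ 0.24077505, -0.32698823,  1.47073266])}
{'time': 0.1, 'joint_positions': array([-1.23609764e+00,  2.21191103e-01,  1.52752205e+00,  2.41707842e-05,
        1.39470879e+00, -1.26079588e-01]), 'joint_vel': array([-0.00074828, -0.00283106, -0.00067813,  0.00052838,  0.00100021,
       -0.0015585 ]), 'tau': array([ 1.16710919e-03, -4.98243356e+01, -3.90546656e+01, -2.85639380e-04,
        5.65993774e-03, -1.91994576e-05]), 'ee_pos': array([ 0.27772149, -0.55924121,  0.2107681 ]), 'ee_rot': array([-9.10908525e-04,  9.73577685e-01,  2.28354231e-01, -8.34009903e-05]), 'wrist_force': array([-0.48960091, -0.31861516,  0.4142448 ]), 'moment': array([ 0.01637152, -0.04366421, -0.00906743]), 'gripper_force': 0.0, 'gripper_width': 0.08547221361092346}
```

View pics/top0.png

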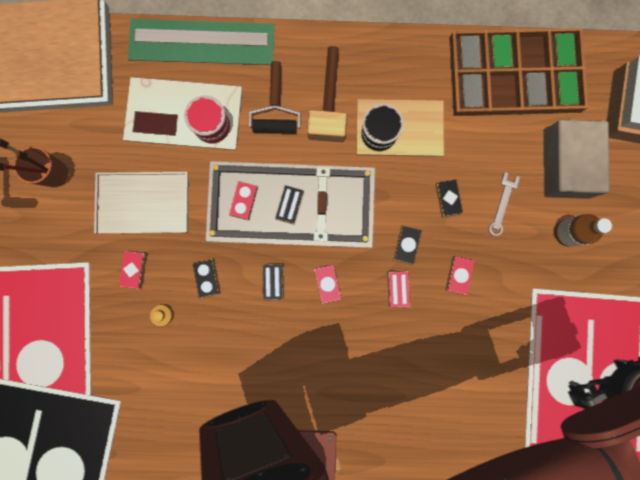

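View pics/scene0.png

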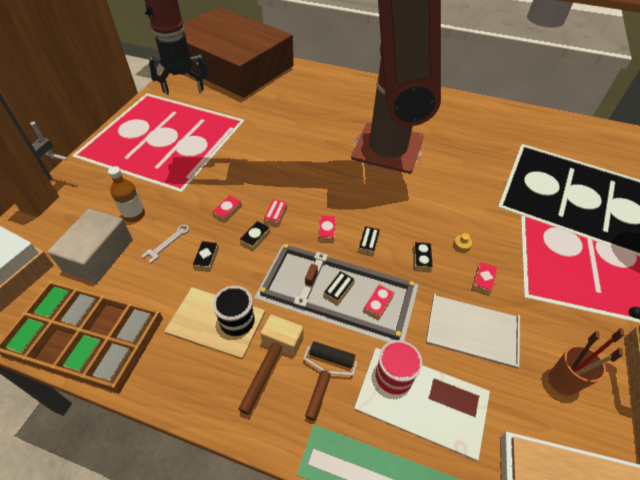

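The red tin stands on the slab (206,118), so we print red. There are five reds: one in the frame at (242,200) and the others at (131,269), (327,284), (400,289) and (461,275). A black block is in the frame at (289,203), the lock bar is at (322,203), and the galley is at (141,203).

```bash
cat > h.py <<'E'
from cell import robot, vision
import cv2, numpy as np
def ray(m,uv,z):
    R=np.array(m["R"]);t=np.array(m["t"]);C=-R.T@t
    d=R.T@np.array([(uv[0]-m["cx"])/m["fx"],(uv[1]-m["cy"])/m["fy"],1.])
    return C+d*(z-C[2])/d[2]
def save(im,name): cv2.imwrite("pics/"+name,im[:,:,::-1])
def blocks(im,m,z=.025):
    hsv=cv2.cvtColor(im,cv2.COLOR_RGB2HSV); H,S,V=cv2.split(hsv)
    a=im.astype(int)
    red=((H>165)|(H<4))&(S>90)&(V>110)
    blk=(a.max(2)<60)
    out=[]
    for n,mk in(("red",red),("black",blk)):
        k=(mk*255).astype(np.uint8)
        cs,_=cv2.findContours(k,cv2.RETR_EXTERNAL,cv2.CHAIN_APPROX_NONE)
        for c in cs:
            if cv2.contourArea(c)<150: continue
            w=np.array([ray(m,p[0],z)[:2] for p in c],np.float32)
            (cx,cy),(w1,h1),an=cv2.minAreaRect(w*1000)
            if w1<h1: w1,h1,an=h1,w1,an+90
            an=(an+90)%180-90
            if 60<w1<100 and 30<h1<62: out.append((n,round(cx,1),round(cy,1),round(an,1),round(w1),round(h1)))
    return out
def top():
    m=vision.camera_model("top"); im=vision.grab_frame("top"); return im,m
def report():
    im,m=top()
    for b in blocks(im,m): print(*b)
    return im,m
E
python3 - <<'E'
from h import *
im,m=report()
for n,p in dict(brTL=(217,168),brTR=(366,173),brBR=(367,240),brBL=(213,237)).items(): print(n,ray(m,p,.02).round(4))
for n,p in dict(gTL=(96,173),gTR=(187,173),gBR=(187,233),gBL=(96,233),grip=(322,203),bart=(323,172),barb=(321,238)).items(): print(n,ray(m,p,.01 if n[0]=='g' and n!='grip' else .05 if n=='grip' else .02).round(4))
save(cv2.resize(im[155:255,85:385],None,fx=2.66,fy=2.66,interpolation=cv2.INTER_CUBIC),"crop1.png")
E
```

```text
red 420.0 -233.4 1.7 77 44
red 426.1 -74.2 15.2 78 44
red 453.9 -370.7 -12.0 79 44
red 444.9 363.1 -5.2 78 44
red 608.1 121.8 -13.0 78 44
brTL [0.6797 0.1839 0.02  ]
brTR [ 0.6788 -0.1545  0.02  ]
brBR [ 0.5262 -0.1603  0.02  ]
brBL [0.5225 0.1855 0.02  ]
gTL [0.6614 0.4605 0.01  ]
gTR [0.6679 0.2537 0.01  ]
gBR [0.5305 0.2466 0.01  ]
gBL [0.5243 0.4514 0.01  ]
grip [ 0.6028 -0.0567  0.05  ]
bart [ 0.678  -0.0567  0.02  ]
barb [ 0.5276 -0.0568  0.02  ]
```

View pics/crop1.png

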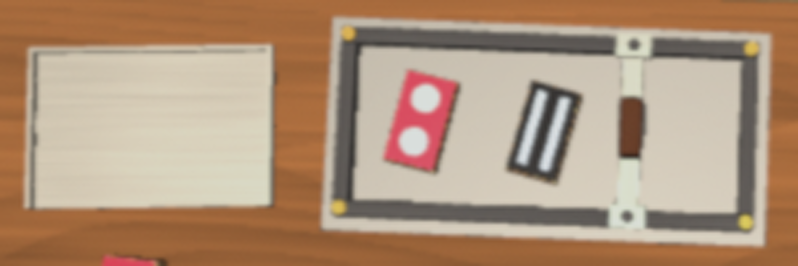

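The crop shows the frame corner rivets at crop pixels (348,33), (752,48), (746,222) and (338,207). The red block is at about (422,121), the black one at about (544,132), the grip at (631,127), and the galley is empty. Next I'll move up over the frame for a wrist view.

apply_moves:
  moves:
    - {"delta_pos":[10,35,15],"twist":0}
    - {"delta_pos":[10,35,15],"twist":0}
    - {"delta_pos":[10,35,15],"twist":0}
    - {"delta_pos":[10,35,15],"twist":0}
    - {"delta_pos":[15,35,15],"twist":0}
    - {"delta_pos":[15,35,15],"twist":0}
    - {"delta_pos":[20,35,10],"twist":0}
    - {"delta_pos":[20,35,10],"twist":0}
    - {"delta_pos":[20,35,10],"twist":0}
    - {"delta_pos":[20,35,10],"twist":0}
    - {"delta_pos":[20,35,0],"twist":0}
    - {"delta_pos":[20,35,0],"twist":0}
    - {"delta_pos":[20,35,0],"twist":0}
    - {"delta_pos":[20,35,0],"twist":0}
    - {"delta_pos":[20,30,0],"twist":0}
    - {"delta_pos":[20,20,0],"twist":0}
    - {"delta_pos":[0,10,0],"twist":0}
    - {"delta_pos":[0,10,0],"twist":0}
    - {"delta_pos":[0,0,0],"twist":0}
    - {"delta_pos":[0,0,0],"twist":0}

```text
time: 1.82
ee_pos: [0.5473, -0.0002, 0.3418]
ee_rot: [0.0, 0.974, 0.228, -0.0]
wrist_force: [-0.1, 0.6, 1.0]
gripper_width: 0.0852
gripper_force: 0.0
```

```bash
sed -i 's/max(2)<60/max(2)<72/' h.py
python3 - <<'E'
from h import *
m=vision.camera_model("top")
P=[(348,33),(752,48),(746,222),(338,207)]
W=np.array([ray(m,(85+(x+.5)/2.66-.5,155+(y+.5)/2.66-.5),.02)[:2] for x,y in P])*1000
print(W.round(1)); d=W[0]+W[3]-W[1]-W[2]; print("centre",W.mean(0),"frame y dir deg",np.degrees(np.arctan2(-d[0],d[1])))
print(robot.read_state()["ee_pos"],robot.read_state()["ee_rot"])
m=vision.camera_model("wrist");im=vision.grab_frame("wrist");save(im,"w1.png")
print(-np.array(m["R"]).T@m["t"],m["R"])
for b in blocks(im,m): print(*b)
np.save("w1.npy",np.array([m],dtype=object),allow_pickle=True)
E
```

```text
[[ 681.6  187.4]
 [ 679.5 -157.7]
 [ 530.2 -156. ]
 [ 532.5  188.7]]
centre [605.98833943  15.61103002] frame y dir deg -0.3664866155553979
[ 5.47322759e-01 -1.60382098e-04  3.41840806e-01] [ 2.05568296e-04  9.73556270e-01  2.28447183e-01 -1.79542799e-04]
[0.62129977 0.03603359 0.50419564] [[ 4.45875038e-01 -8.95094906e-01  7.48399230e-04]
 [-8.49199399e-01 -4.22748444e-01  3.16455580e-01]
 [-2.82941393e-01 -1.41735184e-01 -9.48607034e-01]]
red 457.0 -371.1 -11.8 78 45
red 422.1 -233.0 4.4 78 44
red 428.4 -74.3 15.1 78 43
red 446.8 363.1 -5.1 79 44
red 610.9 122.4 -12.7 78 43
black 522.2 -251.4 -12.3 76 44
black 429.7 48.6 3.9 78 42
black 631.4 -344.2 11.4 77 44
black 433.0 198.0 13.6 77 43
black 604.8 17.9 -14.5 77 42
black 761.7 -160.0 35.2 80 39
black 774.7 -178.6 35.5 88 41
```

View pics/w1.png

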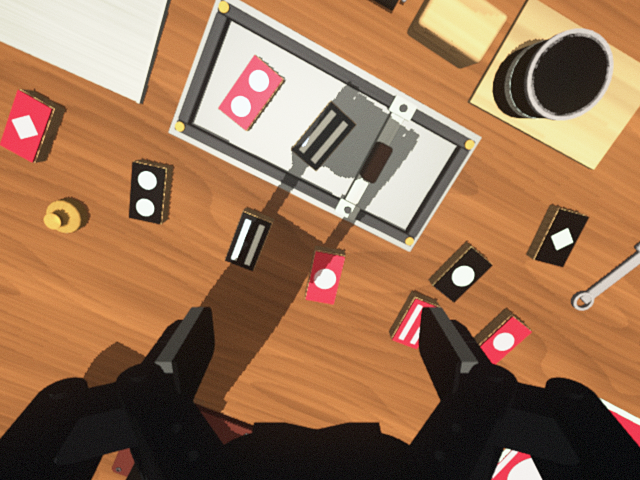

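The wrist view shows the rivets at (223,6), (469,144), (409,241) and (180,127). The grip is at about (376,162), and the red and black blocks in the frame are at (252,92) and (323,136).

Run:
```python
from h import *
m=np.load("w1.npy",allow_pickle=True)[0]
W=np.array([ray(m,p,.02)[:2] for p in [(223,6),(469,144),(409,241),(180,127)]])*1000
print(W.round(1)); d=W[0]+W[3]-W[1]-W[2]; print("centre",W.mean(0),"yaw",np.degrees(np.arctan2(-d[0],d[1])))
print("grip",ray(m,(376,162),.052), "lugs",ray(m,(402,107),.02),ray(m,(347,210),.02))
im,mt=report()
```

```text
[[ 684.3  188.7]
 [ 681.9 -157.5]
 [ 531.8 -156.9]
 [ 533.6  187.9]]
centre [607.92601183  15.54390748] yaw -0.3447249495012131
grip [ 0.60842824 -0.05370749  0.052     ] lugs [ 0.68203928 -0.0557118   0.02      ] [ 0.5325238  -0.05637849  0.02      ]
red 420.0 -233.6 1.7 77 44
red 425.9 -74.1 14.6 78 44
red 453.9 -370.7 -12.0 79 44
red 444.9 363.3 -5.2 78 44
black 655.6 544.4 -17.8 65 49
black 677.7 608.7 77.7 89 43
```

apply_moves:
  claw: 66
  moves:
    - {"delta_pos":[9.5,3,-25],"twist":-6.8}
    - {"delta_pos":[9.5,3,-25],"twist":-6.8}
    - {"delta_pos":[9.5,3,-25],"twist":-6.8}
    - {"delta_pos":[9.5,3,-25],"twist":-6.8}
    - {"delta_pos":[9.5,3,-25],"twist":-6.8}
    - {"delta_pos":[9.5,3,-25],"twist":-6.8}
    - {"delta_pos":[0,0,-30],"twist":0}
    - {"delta_pos":[0,0,-30],"twist":0}
    - {"delta_pos":[0,0,-30],"twist":0}
    - {"delta_pos":[0,0,-30],"twist":0}
    - {"delta_pos":[0,0,-20],"twist":0}
    - {"delta_pos":[0,0,-15],"twist":0}
    - {"delta_pos":[0,0,-15],"twist":0}
    - {"delta_pos":[0,0,0],"twist":0}
    - {"delta_pos":[0,0,0],"twist":0}

```text
time: 3.17
ee_pos: [0.604, 0.0171, 0.0213]
ee_rot: [0.0, 0.992, -0.126, -0.001]
wrist_force: [-0.0, 0.3, 0.5]
gripper_width: 0.0659
gripper_force: 0.0
```

apply_moves:
  claw: 30
  force: 35
  moves:
    - {"delta_pos":[0,0,0],"twist":0}
    - {"delta_pos":[0,0,0],"twist":0}
    - {"delta_pos":[0,0,0],"twist":0}
    - {"delta_pos":[0,0,0],"twist":0}
    - {"delta_pos":[0,0,0],"twist":0}
    - {"delta_pos":[0,0,0],"twist":0}

```text
time: 3.67
ee_pos: [0.6051, 0.0183, 0.0222]
ee_rot: [0.0, 0.992, -0.125, 0.0]
wrist_force: [0.2, 0.1, -0.0]
gripper_width: 0.0297
gripper_force: 0.0
```

Run:
```python
from h import *
m=vision.camera_model("wrist");im=vision.grab_frame("wrist");save(im,"w2.png")
i2=vision.grab_frame("top");save(cv2.resize(i2[150:300,110:350],(480,300)),"t2.png")
canvas=np.zeros((600,800,3),np.uint8)
canvas[:360,:480]=cv2.resize(im,(480,360)); canvas[300:600,320:800]=cv2.resize(i2[150:300,110:350],(480,300)); save(canvas,"c2.png")
```

```text
(no output)
```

View pics/c2.png

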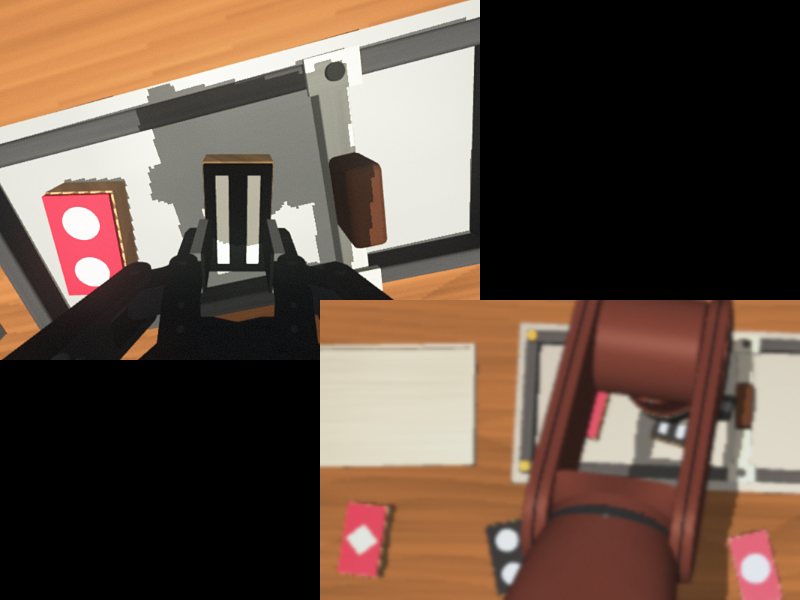

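Run:
```python
from h import *
m=vision.camera_model("wrist"); im=cv2.imread("pics/w2.png")[:,:,::-1]
for z in(.025,.035): print([ray(m,p,z).round(4) for p in [(272,219),(363,219)]])
R=np.array(m["R"]);t=np.array(m["t"]);s=robot.read_state();p=s["ee_pos"];print(s["gripper_width"],s["gripper_force"],p)
from scipy.spatial.transform import Rotation as Ro
T=Ro.from_quat(np.roll(s["ee_rot"],-1)).as_matrix()
for w in(.015,.0225):
  for zz in(-.02,0,.013): 
    q=[R@(p+T@np.array([0,y,zz]))+t for y in(-w,w)]; print(w,zz,[(round(m["fx"]*a[0]/a[2]+m["cx"]),round(m["fy"]*a[1]/a[2]+m["cy"])) for a in q])
save(cv2.resize(im[190:400,200:440],(800,600)),"c3.png")
```

```text
[array([0.6474, 0.0285, 0.025 ]), array([ 0.637 , -0.0121,  0.025 ])]
[array([0.6497, 0.0266, 0.035 ]), array([ 0.64  , -0.0114,  0.035 ])]
0.02985366335085014 0.0 [0.60499392 0.01825607 0.02197983]
0.015 -0.02 [(283, 312), (350, 312)]
0.015 0 [(286, 292), (346, 292)]
0.015 0.013 [(288, 280), (344, 281)]
0.0225 -0.02 [(266, 312), (366, 312)]
0.0225 0 [(271, 292), (361, 292)]
0.0225 0.013 [(274, 280), (358, 281)]
```

View pics/c3.png

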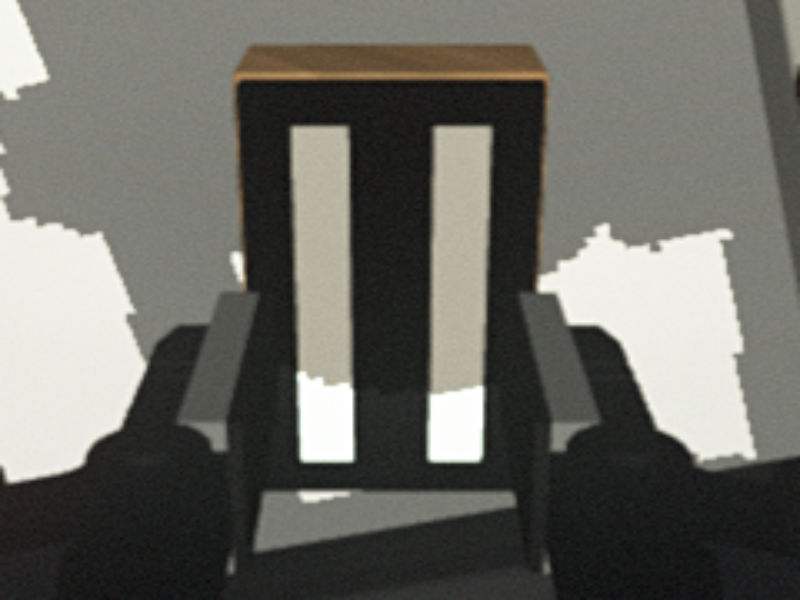

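The crop shows the pads' tips at (260,295) and (520,295) overlapping the block's top edges, so they are above its top face and the tool was too high. I'll open, go lower and close again.

apply_moves:
  claw: 66
  moves:
    - {"delta_pos":[0,0,0],"twist":0}
    - {"delta_pos":[0,0,0],"twist":0}
    - {"delta_pos":[0,0,0],"twist":0}
    - {"delta_pos":[0,0,0],"twist":0}
    - {"delta_pos":[0,0,-4],"twist":0}
    - {"delta_pos":[0,0,-4],"twist":0}
    - {"delta_pos":[0,0,0],"twist":0}
    - {"delta_pos":[0,0,0],"twist":0}

```text
time: 4.43
ee_pos: [0.6043, 0.0182, 0.0131]
ee_rot: [0.0, 0.992, -0.125, -0.001]
wrist_force: [0.1, -1.1, -0.1]
gripper_width: 0.066
gripper_force: 0.0
```

apply_moves:
  claw: 30
  moves:
    - {"delta_pos":[0,0,0],"twist":0}
    - {"delta_pos":[0,0,0],"twist":0}
    - {"delta_pos":[0,0,0],"twist":0}
    - {"delta_pos":[0,0,0],"twist":0}
    - {"delta_pos":[0,0,0],"twist":0}

```text
time: 4.85
ee_pos: [0.605, 0.0182, 0.014]
ee_rot: [-0.0, 0.992, -0.125, 0.0]
wrist_force: [-0.9, -0.3, 0.3]
gripper_width: 0.0301
gripper_force: 0.0
```

apply_moves:
  claw: 66
  moves:
    - {"delta_pos":[0,0,0],"twist":0}
    - {"delta_pos":[0,0,0],"twist":0}
    - {"delta_pos":[0,0,0],"twist":0}
    - {"delta_pos":[0,0,0],"twist":0}
    - {"delta_pos":[0,0,-3],"twist":0}
    - {"delta_pos":[0,0,-3],"twist":0}
    - {"delta_pos":[0,0,-3],"twist":0}
    - {"delta_pos":[0,0,0],"twist":0}

```text
time: 5.52
ee_pos: [0.6041, 0.0183, 0.0037]
ee_rot: [0.0, 0.992, -0.125, -0.001]
wrist_force: [-0.4, 0.9, 0.9]
gripper_width: 0.0663
gripper_force: 0.0
```

Run:
```python
from h import *
s=robot.read_state(); m=vision.camera_model("wrist");im=vision.grab_frame("wrist");print(s["ee_pos"],m["fx"],-np.array(m["R"]).T@m["t"])
save(im,"w4.png")
```

```text
[0.60409256 0.01825739 0.00371513] 359.0713762293209 [ 0.68424798 -0.00207929  0.16600066]
```

View pics/w4.png

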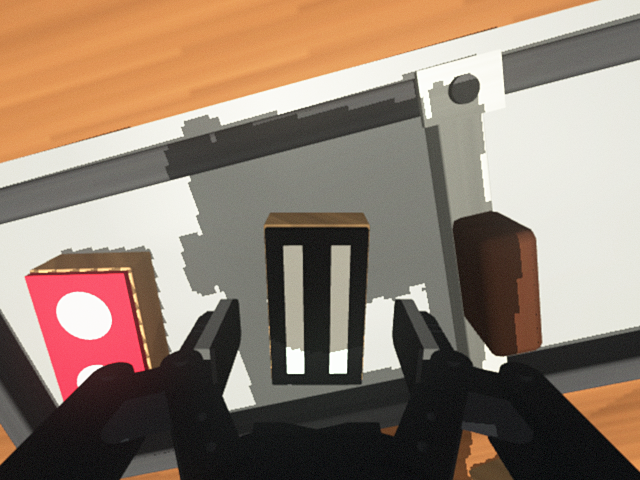

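The picture shows the tips at (238,300) and (395,300), still about 15 mm above the block top (268–365 wide at that row). I'll keep descending while watching the force.

apply_moves:
  moves:
    - {"delta_pos":[0,0,-4],"twist":0}
    - {"delta_pos":[0,0,-4],"twist":0}
    - {"delta_pos":[0,0,-4],"twist":0}
    - {"delta_pos":[0,0,-4],"twist":0}
    - {"delta_pos":[0,0,-4],"twist":0}
    - {"delta_pos":[0,0,-4],"twist":0}
    - {"delta_pos":[0,0,0],"twist":0}
    - {"delta_pos":[0,0,0],"twist":0}

```text
time: 6.23
ee_pos: [0.6046, 0.0182, -0.0197]
ee_rot: [0.0, 0.992, -0.125, -0.0]
wrist_force: [0.2, 0.0, 0.0]
gripper_width: 0.0659
gripper_force: 0.0
```

apply_moves:
  claw: 30
  moves:
    - {"delta_pos":[0,0,0],"twist":0}
    - {"delta_pos":[0,0,0],"twist":0}
    - {"delta_pos":[0,0,0],"twist":0}
    - {"delta_pos":[0,0,0],"twist":0}

```text
time: 6.57
ee_pos: [0.6053, 0.0181, -0.0187]
ee_rot: [-0.0, 0.992, -0.125, 0.0]
wrist_force: [0.1, 1.1, 0.4]
gripper_width: 0.0442
gripper_force: 37.6
```

apply_moves:
  moves:
    - {"delta_pos":[0,0,20],"twist":0}
    - {"delta_pos":[0,0,20],"twist":0}
    - {"delta_pos":[0,0,25],"twist":0}
    - {"delta_pos":[-1,30,0],"twist":0}
    - {"delta_pos":[-1,30,0],"twist":5}
    - {"delta_pos":[-1,35,0],"twist":5}
    - {"delta_pos":[-1,40,0],"twist":4.5}
    - {"delta_pos":[-1,40,0],"twist":0}
    - {"delta_pos":[-1,40,0],"twist":0}
    - {"delta_pos":[-1,40,0],"twist":0}
    - {"delta_pos":[-1,40,0],"twist":0}
    - {"delta_pos":[-1,25,0],"twist":0}
    - {"delta_pos":[0,15,0],"twist":0}
    - {"delta_pos":[0,0,0],"twist":0}

```text
time: 7.73
ee_pos: [0.5951, 0.3564, 0.0456]
ee_rot: [-0.0, 1.0, 0.003, 0.0]
wrist_force: [0.1, 0.5, -0.7]
gripper_width: 0.0441
gripper_force: 37.4
```

apply_moves:
  moves:
    - {"delta_pos":[0,0,-20],"twist":0}
    - {"delta_pos":[0,0,-20],"twist":0}
    - {"delta_pos":[0,0,-13],"twist":0}
    - {"delta_pos":[0,0,-6],"twist":0}
    - {"delta_pos":[0,0,-3],"twist":0}
    - {"delta_pos":[0,0,0],"twist":0}

```text
time: 8.23
ee_pos: [0.5961, 0.352, -0.0162]
ee_rot: [0.0, 1.0, 0.0, -0.0]
wrist_force: [0.2, -0.0, -1.0]
gripper_width: 0.0444
gripper_force: 37.5
```

apply_moves:
  claw: 62
  moves:
    - {"delta_pos":[0,0,0],"twist":0}
    - {"delta_pos":[0,0,0],"twist":0}
    - {"delta_pos":[0,0,0],"twist":0}
    - {"delta_pos":[0,0,30],"twist":0}
    - {"delta_pos":[0,0,35],"twist":0}
    - {"delta_pos":[0,0,35],"twist":0}
    - {"delta_pos":[1,-40,0],"twist":0}
    - {"delta_pos":[1,-40,0],"twist":0}
    - {"delta_pos":[1,-40,0],"twist":0}
    - {"delta_pos":[1,-40,0],"twist":0}
    - {"delta_pos":[1,-40,0],"twist":0}
    - {"delta_pos":[1,-40,0],"twist":0}
    - {"delta_pos":[1,-40,0],"twist":0}
    - {"delta_pos":[1,-40,0],"twist":0}
    - {"delta_pos":[1,-40,0],"twist":0}
    - {"delta_pos":[2,-40,0],"twist":0}
    - {"delta_pos":[0,-8,0],"twist":0}
    - {"delta_pos":[0,0,-35],"twist":0}
    - {"delta_pos":[0,0,-35],"twist":0}
    - {"delta_pos":[0,0,-13],"twist":0}

```text
time: 9.9
ee_pos: [0.6038, -0.0546, -0.0033]
ee_rot: [-0.001, 1.0, 0.0, -0.003]
wrist_force: [-2.1, -0.0, -0.7]
gripper_width: 0.0623
gripper_force: 0.0
```

apply_moves:
  claw: 10
  moves:
    - {"delta_pos":[0,0,0],"twist":0}
    - {"delta_pos":[0,0,0],"twist":0}
    - {"delta_pos":[0,0,0],"twist":0}
    - {"delta_pos":[0,0,0],"twist":0}
    - {"delta_pos":[0,0,0],"twist":0}
    - {"delta_pos":[0,0,0],"twist":0}

```text
time: 10.4
ee_pos: [0.6089, -0.0549, 0.0033]
ee_rot: [0.0, 1.0, 0.001, 0.002]
wrist_force: [-0.6, 0.7, 6.7]
gripper_width: 0.0191
gripper_force: 37.2
```

apply_moves:
  moves:
    - {"delta_pos":[0,-5,1],"twist":0}
    - {"delta_pos":[0,-10,0],"twist":0}
    - {"delta_pos":[0,-10,0],"twist":0}
    - {"delta_pos":[0,-10,0],"twist":0}
    - {"delta_pos":[0,-10,0],"twist":0}
    - {"delta_pos":[0,-10,0],"twist":0}
    - {"delta_pos":[0,-10,0],"twist":0}
    - {"delta_pos":[0,-10,0],"twist":0}
    - {"delta_pos":[0,-5,0],"twist":0}
    - {"delta_pos":[0,-2,0],"twist":0}
    - {"delta_pos":[0,0,0],"twist":0}

```text
time: 11.32
ee_pos: [0.6083, -0.1375, 0.0033]
ee_rot: [0.0, 1.0, 0.001, 0.001]
wrist_force: [1.6, 1.1, 5.5]
gripper_width: 0.0194
gripper_force: 36.9
```

apply_moves:
  claw: 50
  moves:
    - {"delta_pos":[0,0,0],"twist":0}
    - {"delta_pos":[0,0,0],"twist":0}
    - {"delta_pos":[0,0,0],"twist":0}
    - {"delta_pos":[0,0,30],"twist":0}
    - {"delta_pos":[0,0,35],"twist":0}
    - {"delta_pos":[0,35,40],"twist":0}
    - {"delta_pos":[0,40,40],"twist":0}
    - {"delta_pos":[0,40,20],"twist":0}
    - {"delta_pos":[0,40,20],"twist":0}
    - {"delta_pos":[0,0,0],"twist":0}
    - {"delta_pos":[0,0,0],"twist":0}

```text
time: 12.23
ee_pos: [0.6076, -0.0035, 0.1663]
ee_rot: [0.0, 1.0, 0.003, 0.001]
wrist_force: [-0.4, -0.1, -0.4]
gripper_width: 0.0502
gripper_force: 0.0
```

Run:
```python
from h import *
s=robot.read_state(); m=vision.camera_model("wrist");im=vision.grab_frame("wrist");print(s["ee_pos"])
for b in blocks(im,m): print(*b)
print("top");report()
save(im,"w5.png")
```

```text
[ 0.60757569 -0.00353477  0.16634773]
red 610.5 122.0 -12.7 78 43
black 522.3 -251.1 -12.5 78 45
top
red 420.0 -233.6 1.7 77 44
red 426.1 -73.5 14.6 79 45
red 453.9 -370.7 -12.0 79 44
red 444.9 363.2 -5.4 78 44
black 593.4 349.0 -1.2 75 42
black 628.5 -344.2 11.7 74 40
black 653.8 -64.6 -29.6 76 36
black 654.6 545.1 -19.6 66 51
black 676.4 608.7 76.8 89 45
```

View pics/w5.png

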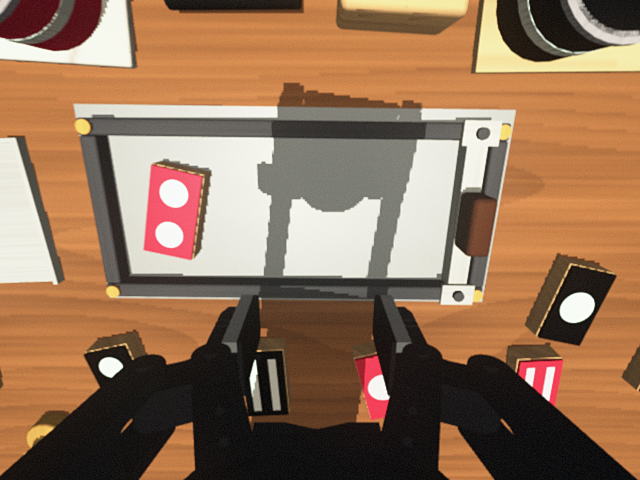

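The frame has only the red block at (175,212), the bar is back at the right with its grip at (476,224), and the black block is in the galley. Next I'll grip that red, square it up and slide it up to the far bar.

apply_moves:
  claw: 62
  moves:
    - {"delta_pos":[0.5,35,-20],"twist":-6}
    - {"delta_pos":[0.5,35,-20],"twist":-7}
    - {"delta_pos":[0.5,35,-20],"twist":0}
    - {"delta_pos":[1,20.5,-20],"twist":0}
    - {"delta_pos":[0,0,-25],"twist":0}
    - {"delta_pos":[0,0,-25],"twist":0}
    - {"delta_pos":[0,0,-25],"twist":0}
    - {"delta_pos":[0,0,-18],"twist":0}
    - {"delta_pos":[0,0,-10],"twist":0}
    - {"delta_pos":[0,0,-5],"twist":0}
    - {"delta_pos":[0,0,0],"twist":0}

```text
time: 13.25
ee_pos: [0.6081, 0.1186, -0.024]
ee_rot: [0.001, 0.994, -0.113, -0.002]
wrist_force: [0.2, -0.4, -0.4]
gripper_width: 0.0619
gripper_force: 0.0
```

apply_moves:
  claw: 30
  moves:
    - {"delta_pos":[0,0,0],"twist":0}
    - {"delta_pos":[0,0,0],"twist":0}
    - {"delta_pos":[0,0,0],"twist":0}
    - {"delta_pos":[0,0,0],"twist":0}
    - {"delta_pos":[0,0,0],"twist":0}

```text
time: 13.67
ee_pos: [0.6112, 0.1193, -0.0215]
ee_rot: [-0.0, 0.994, -0.113, 0.002]
wrist_force: [-0.5, -0.9, 5.5]
gripper_width: 0.0445
gripper_force: 38.5
```

apply_moves:
  moves:
    - {"delta_pos":[0,0,2],"twist":4}
    - {"delta_pos":[0,5,0],"twist":4.5}
    - {"delta_pos":[0,5,0],"twist":4.2}
    - {"delta_pos":[5,5,0],"twist":0}
    - {"delta_pos":[8,4,0],"twist":0}
    - {"delta_pos":[5,0,0],"twist":0}
    - {"delta_pos":[4,0,0],"twist":0}
    - {"delta_pos":[3,0,0],"twist":0}
    - {"delta_pos":[2,0,0],"twist":0}
    - {"delta_pos":[0,0,0],"twist":0}

```text
time: 14.5
ee_pos: [0.6362, 0.1388, -0.0214]
ee_rot: [0.0, 1.0, -0.002, -0.001]
wrist_force: [-0.5, -0.6, -0.6]
gripper_width: 0.0443
gripper_force: 35.8
```

apply_moves:
  moves:
    - {"delta_pos":[2,0,1],"twist":0}
    - {"delta_pos":[2,0,0],"twist":0}
    - {"delta_pos":[1,0,0],"twist":0}
    - {"delta_pos":[0,0,0],"twist":0}

```text
time: 14.83
ee_pos: [0.636, 0.1388, -0.0214]
ee_rot: [0.001, 1.0, -0.002, -0.006]
wrist_force: [-17.9, -2.2, 10.8]
gripper_width: 0.0444
gripper_force: 37.5
```

apply_moves:
  claw: 60
  moves:
    - {"delta_pos":[-5,0,0],"twist":0}
    - {"delta_pos":[0,0,0],"twist":0}
    - {"delta_pos":[0,0,0],"twist":0}
    - {"delta_pos":[0,0,0],"twist":0}
    - {"delta_pos":[0,0,30],"twist":0}
    - {"delta_pos":[0,0,30],"twist":0}
    - {"delta_pos":[-15,-15,30],"twist":5}
    - {"delta_pos":[-25,-25,30],"twist":5}
    - {"delta_pos":[-25,-27,30],"twist":5}
    - {"delta_pos":[-25,-27,30],"twist":0}
    - {"delta_pos":[-25,-27,0],"twist":0}
    - {"delta_pos":[-25,-27,0],"twist":0}
    - {"delta_pos":[-25,-27,0],"twist":0}
    - {"delta_pos":[-25,-27,0],"twist":0}
    - {"delta_pos":[-13,-11,0],"twist":0}
    - {"delta_pos":[0,0,0],"twist":0}
    - {"delta_pos":[0,0,0],"twist":0}

```text
time: 16.25
ee_pos: [0.4425, -0.0654, 0.1502]
ee_rot: [0.0, 0.992, 0.128, 0.001]
wrist_force: [0.3, -0.5, -0.6]
gripper_width: 0.06
gripper_force: 0.0
```

Run:
```python
from h import *
s=robot.read_state(); m=vision.camera_model("wrist");im=vision.grab_frame("wrist");print(s["ee_pos"],s["ee_rot"].round(3))
for b in blocks(im,m): print(*b)
print("top");report()
save(im,"w6.png")
```

```text
[ 0.44248435 -0.06542861  0.15019044] [0.    0.992 0.128 0.001]
red 433.8 -354.2 30.5 63 31
red 421.9 -233.2 3.6 78 44
red 428.2 -73.9 14.7 78 43
black 429.7 48.7 3.5 77 43
black 522.0 -251.0 -12.5 77 44
top
red 420.0 -233.5 1.7 77 45
red 453.9 -370.7 -12.0 79 44
red 444.9 363.1 -5.2 78 44
red 634.5 137.0 0.7 78 45
black 431.2 197.5 13.7 74 40
black 593.0 349.4 0.5 75 43
black 627.8 -344.3 11.2 76 40
black 655.8 544.3 -18.8 68 52
black 778.5 59.1 -88.1 98 30
black 981.7 -538.9 3.3 78 60
```

View pics/w6.png

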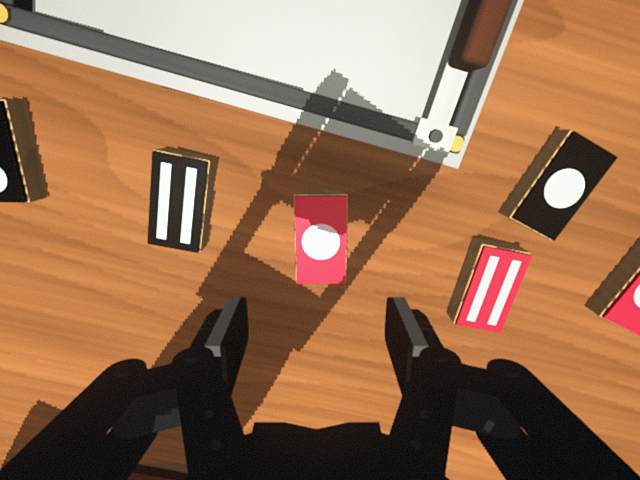

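The wrist view shows the next red at (321,238), centred between the fingers and aligned with them, and the bar lug at (436,135). I'll grasp it.

apply_moves:
  moves:
    - {"delta_pos":[-7,-4,-30],"twist":0}
    - {"delta_pos":[-7.5,-4.5,-30],"twist":0}
    - {"delta_pos":[0,0,-30],"twist":0}
    - {"delta_pos":[0,0,-30],"twist":0}
    - {"delta_pos":[0,0,-25],"twist":0}
    - {"delta_pos":[0,0,-15],"twist":0}
    - {"delta_pos":[0,0,-9],"twist":0}
    - {"delta_pos":[0,0,0],"twist":0}
    - {"delta_pos":[0,0,0],"twist":0}

```text
time: 17.1
ee_pos: [0.4282, -0.0728, -0.0194]
ee_rot: [-0.0, 0.992, 0.129, -0.0]
wrist_force: [-0.3, 0.6, -0.4]
gripper_width: 0.0601
gripper_force: 0.0
```

apply_moves:
  claw: 30
  moves:
    - {"delta_pos":[0,0,0],"twist":0}
    - {"delta_pos":[0,0,0],"twist":0}
    - {"delta_pos":[0,0,0],"twist":0}
    - {"delta_pos":[0,0,0],"twist":0}
    - {"delta_pos":[0,0,20],"twist":0}
    - {"delta_pos":[0,0,25],"twist":0}
    - {"delta_pos":[0,0,20],"twist":0}
    - {"delta_pos":[0,0,0],"twist":0}

```text
time: 17.77
ee_pos: [0.4307, -0.0744, 0.0497]
ee_rot: [0.002, 0.992, 0.129, 0.003]
wrist_force: [1.9, -0.7, -0.3]
gripper_width: 0.0444
gripper_force: 36.6
```

apply_moves:
  moves:
    - {"delta_pos":[20,15,0],"twist":-5}
    - {"delta_pos":[25,18,0],"twist":-5}
    - {"delta_pos":[25,18,0],"twist":-5}
    - {"delta_pos":[25,18,0],"twist":0}
    - {"delta_pos":[25,18,0],"twist":0}
    - {"delta_pos":[25,18,0],"twist":0}
    - {"delta_pos":[25,18,0],"twist":0}
    - {"delta_pos":[20,12,0],"twist":0}
    - {"delta_pos":[10,8,0],"twist":0}
    - {"delta_pos":[0,0,0],"twist":0}
    - {"delta_pos":[0,0,-25],"twist":0}
    - {"delta_pos":[0,0,-20],"twist":0}
    - {"delta_pos":[0,0,-12],"twist":0}
    - {"delta_pos":[0,0,-7],"twist":0}
    - {"delta_pos":[0,0,0],"twist":0}

```text
time: 19.02
ee_pos: [0.6262, 0.0693, -0.0181]
ee_rot: [0.0, 1.0, -0.002, -0.001]
wrist_force: [-0.9, -0.6, -0.8]
gripper_width: 0.0443
gripper_force: 37.0
```

apply_moves:
  moves:
    - {"delta_pos":[4,0,0],"twist":0}
    - {"delta_pos":[4,0,0],"twist":0}
    - {"delta_pos":[4,0,0],"twist":0}
    - {"delta_pos":[0,6,0],"twist":0}
    - {"delta_pos":[0,6,0],"twist":0}
    - {"delta_pos":[0,6,0],"twist":0}
    - {"delta_pos":[0,5,0],"twist":0}
    - {"delta_pos":[0,4,0],"twist":0}
    - {"delta_pos":[0,3,0],"twist":0}
    - {"delta_pos":[0,0,0],"twist":0}

```text
time: 19.85
ee_pos: [0.637, 0.0956, -0.0183]
ee_rot: [0.003, 1.0, -0.002, -0.003]
wrist_force: [-14.6, -13.7, 12.5]
gripper_width: 0.0444
gripper_force: 38.7
```

apply_moves:
  moves:
    - {"delta_pos":[-3,-6,0],"twist":0}
    - {"delta_pos":[0,-3,0],"twist":0}
    - {"delta_pos":[0,0,0],"twist":0}

```text
time: 20.1
ee_pos: [0.6371, 0.09, -0.0183]
ee_rot: [0.0, 1.0, -0.002, 0.0]
wrist_force: [-1.0, -2.5, 1.5]
gripper_width: 0.0441
gripper_force: 37.3
```

apply_moves:
  claw: 57
  moves:
    - {"delta_pos":[0,0,0],"twist":0}
    - {"delta_pos":[0,0,0],"twist":0}
    - {"delta_pos":[0,0,0],"twist":0}
    - {"delta_pos":[0,0,20],"twist":0}
    - {"delta_pos":[0,0,35],"twist":0}
    - {"delta_pos":[-10,-15,35],"twist":0}
    - {"delta_pos":[-25,-35,35],"twist":4}
    - {"delta_pos":[-25,-35,35],"twist":0}
    - {"delta_pos":[-25,-35,10],"twist":0}
    - {"delta_pos":[-25,-35,0],"twist":0}
    - {"delta_pos":[-25,-35,0],"twist":0}
    - {"delta_pos":[-25,-35,0],"twist":0}
    - {"delta_pos":[-20,-35,0],"twist":0}
    - {"delta_pos":[-15,-35,0],"twist":0}
    - {"delta_pos":[0,-20,0],"twist":0}
    - {"delta_pos":[0,0,0],"twist":0}
    - {"delta_pos":[0,0,0],"twist":0}

```text
time: 21.52
ee_pos: [0.4578, -0.2023, 0.1338]
ee_rot: [-0.0, 0.999, 0.032, 0.0]
wrist_force: [0.3, 0.3, 0.6]
gripper_width: 0.057
gripper_force: 0.0
```

```bash
cat > look.py <<'E'
from h import *
s=robot.read_state(); m=vision.camera_model("wrist");im=vision.grab_frame("wrist");p=s["ee_pos"]*1000;q=s["ee_rot"];a=2*np.degrees(np.arctan(q[2]/q[1]))
print(p.round(1),round(a,1))
for b in blocks(im,m): print(*b, "go",round(b[1]-p[0],1),round(b[2]-p[1],1),"twist",round(b[3]-a,1))
print("top");report()
E
python3 look.py
```

```text
[ 457.8 -202.3  133.8] 3.7
red 421.4 -233.6 3.7 78 43 go -36.4 -31.3 twist 0.0
red 456.5 -370.4 -11.6 78 44 go -1.3 -168.1 twist -15.3
black 429.5 42.3 3.4 77 34 go -28.3 244.6 twist -0.3
black 521.2 -251.8 -12.4 77 43 go 63.4 -49.5 twist -16.1
top
red 444.9 363.2 -5.4 78 44
red 633.7 88.5 1.8 77 45
red 633.9 155.1 1.8 77 47
black 431.3 197.5 13.2 74 39
black 593.1 349.3 0.2 75 42
black 628.4 -344.4 11.2 75 40
black 655.9 544.4 -18.8 68 52
black 778.5 59.1 -88.1 98 30
```

apply_moves:
  moves:
    - {"delta_pos":[-18,-15,-10],"twist":0}
    - {"delta_pos":[-18.4,-16.3,-20],"twist":0}
    - {"delta_pos":[0,0,-30],"twist":0}
    - {"delta_pos":[0,0,-30],"twist":0}
    - {"delta_pos":[0,0,-30],"twist":0}
    - {"delta_pos":[0,0,-20],"twist":0}
    - {"delta_pos":[0,0,-13],"twist":0}
    - {"delta_pos":[0,0,0],"twist":0}
    - {"delta_pos":[0,0,0],"twist":0}

```text
time: 22.37
ee_pos: [0.4214, -0.2314, -0.0199]
ee_rot: [-0.001, 0.999, 0.034, -0.001]
wrist_force: [0.1, -0.5, 0.5]
gripper_width: 0.0572
gripper_force: 0.0
```

apply_moves:
  claw: 30
  moves:
    - {"delta_pos":[0,0,0],"twist":0}
    - {"delta_pos":[0,0,0],"twist":0}
    - {"delta_pos":[0,0,0],"twist":0}
    - {"delta_pos":[0,0,0],"twist":0}
    - {"delta_pos":[0,0,20],"twist":0}
    - {"delta_pos":[0,0,25],"twist":0}
    - {"delta_pos":[0,0,25],"twist":0}
    - {"delta_pos":[0,0,0],"twist":0}

```text
time: 23.03
ee_pos: [0.4244, -0.2353, 0.0557]
ee_rot: [0.003, 0.999, 0.033, 0.003]
wrist_force: [1.3, -0.5, 0.7]
gripper_width: 0.0439
gripper_force: 37.5
```

apply_moves:
  moves:
    - {"delta_pos":[10,15,0],"twist":-4}
    - {"delta_pos":[22,28,0],"twist":0}
    - {"delta_pos":[22,28,0],"twist":0}
    - {"delta_pos":[22,28,0],"twist":0}
    - {"delta_pos":[22,28,0],"twist":0}
    - {"delta_pos":[22,28,0],"twist":0}
    - {"delta_pos":[22,28,0],"twist":0}
    - {"delta_pos":[22,28,0],"twist":0}
    - {"delta_pos":[22,28,0],"twist":0}
    - {"delta_pos":[12,10,0],"twist":0}
    - {"delta_pos":[7.5,4.5,0],"twist":0}
    - {"delta_pos":[0,0,0],"twist":0}
    - {"delta_pos":[0,0,-25],"twist":0}
    - {"delta_pos":[0,0,-20],"twist":0}
    - {"delta_pos":[0,0,-15],"twist":0}
    - {"delta_pos":[0,0,-9],"twist":0}
    - {"delta_pos":[0,0,0],"twist":0}

```text
time: 24.45
ee_pos: [0.6257, 0.0195, -0.019]
ee_rot: [0.0, 1.0, -0.002, -0.001]
wrist_force: [0.3, 0.6, -1.2]
gripper_width: 0.0443
gripper_force: 39.3
```

apply_moves:
  moves:
    - {"delta_pos":[4,0,0],"twist":0}
    - {"delta_pos":[4,0,0],"twist":0}
    - {"delta_pos":[4,0,0],"twist":0}
    - {"delta_pos":[0,6,0],"twist":0}
    - {"delta_pos":[0,6,0],"twist":0}
    - {"delta_pos":[0,6,0],"twist":0}
    - {"delta_pos":[0,6,0],"twist":0}
    - {"delta_pos":[0,5,0],"twist":0}
    - {"delta_pos":[0,4,0],"twist":0}
    - {"delta_pos":[0,1,0],"twist":0}
    - {"delta_pos":[0,0,0],"twist":0}

```text
time: 25.37
ee_pos: [0.6371, 0.0541, -0.0195]
ee_rot: [0.0, 1.0, -0.002, -0.002]
wrist_force: [-3.1, -1.1, -1.2]
gripper_width: 0.0442
gripper_force: 39.7
```

apply_moves:
  moves:
    - {"delta_pos":[0,3,0],"twist":0}
    - {"delta_pos":[0,2,0],"twist":0}
    - {"delta_pos":[0,2,0],"twist":0}
    - {"delta_pos":[0,0,0],"twist":0}

```text
time: 25.7
ee_pos: [0.6369, 0.0548, -0.0192]
ee_rot: [0.005, 1.0, -0.001, -0.003]
wrist_force: [-7.7, -23.7, 2.5]
gripper_width: 0.0443
gripper_force: 60.3
```

apply_moves:
  moves:
    - {"delta_pos":[-3,-8,0],"twist":0}
    - {"delta_pos":[0,-6,0],"twist":0}
    - {"delta_pos":[0,0,0],"twist":0}

```text
time: 25.95
ee_pos: [0.6364, 0.0465, -0.0183]
ee_rot: [-0.0, 1.0, -0.002, 0.0]
wrist_force: [-1.0, 1.0, -0.7]
gripper_width: 0.0443
gripper_force: 40.5
```

apply_moves:
  claw: 57
  moves:
    - {"delta_pos":[0,0,0],"twist":0}
    - {"delta_pos":[0,0,0],"twist":0}
    - {"delta_pos":[0,0,0],"twist":0}
    - {"delta_pos":[0,0,20],"twist":0}
    - {"delta_pos":[0,0,35],"twist":0}
    - {"delta_pos":[-10,-15,35],"twist":0}
    - {"delta_pos":[-15,-36,35],"twist":-4}
    - {"delta_pos":[-15,-36,30],"twist":-4}
    - {"delta_pos":[-15,-36,0],"twist":-3.4}
    - {"delta_pos":[-15,-36,0],"twist":0}
    - {"delta_pos":[-15,-36,0],"twist":0}
    - {"delta_pos":[-15,-36,0],"twist":0}
    - {"delta_pos":[-15,-36,0],"twist":0}
    - {"delta_pos":[-15,-36,0],"twist":0}
    - {"delta_pos":[-15,-36,0],"twist":0}
    - {"delta_pos":[-15,-36,0],"twist":0}
    - {"delta_pos":[0,-20,0],"twist":0}
    - {"delta_pos":[0,0,0],"twist":0}
    - {"delta_pos":[0,0,0],"twist":0}

```text
time: 27.53
ee_pos: [0.4813, -0.3351, 0.1249]
ee_rot: [-0.0, 0.995, -0.102, 0.0]
wrist_force: [0.9, 0.3, -0.7]
gripper_width: 0.0571
gripper_force: 0.0
```

```bash
python3 look.py
```

```text
[ 481.3 -335.1  124.9] -11.7
red 456.2 -371.2 -11.6 78 43 go -25.1 -36.1 twist 0.1
black 521.1 -252.3 -12.3 78 43 go 39.8 82.8 twist -0.6
top
red 444.9 363.2 -5.4 78 44
red 632.9 46.0 -0.1 79 44
black 517.7 -253.2 -10.4 74 40
black 593.1 350.3 0.2 75 40
black 655.7 544.6 -17.8 65 49
black 677.4 598.5 82.6 67 43
black 778.5 59.1 -88.1 98 30
```

apply_moves:
  moves:
    - {"delta_pos":[-12.5,-18,-10],"twist":0}
    - {"delta_pos":[-12.6,-18.1,-20],"twist":0}
    - {"delta_pos":[0,0,-30],"twist":0}
    - {"delta_pos":[0,0,-30],"twist":0}
    - {"delta_pos":[0,0,-25],"twist":0}
    - {"delta_pos":[0,0,-18],"twist":0}
    - {"delta_pos":[0,0,-11],"twist":0}
    - {"delta_pos":[0,0,0],"twist":0}
    - {"delta_pos":[0,0,0],"twist":0}

```text
time: 28.38
ee_pos: [0.4566, -0.3696, -0.0191]
ee_rot: [-0.0, 0.995, -0.1, -0.0]
wrist_force: [0.2, -0.5, 1.1]
gripper_width: 0.0571
gripper_force: 0.0
```

apply_moves:
  claw: 30
  moves:
    - {"delta_pos":[0,0,0],"twist":0}
    - {"delta_pos":[0,0,0],"twist":0}
    - {"delta_pos":[0,0,0],"twist":0}
    - {"delta_pos":[0,0,0],"twist":0}
    - {"delta_pos":[0,0,25],"twist":0}
    - {"delta_pos":[0,0,30],"twist":0}
    - {"delta_pos":[0,0,30],"twist":0}
    - {"delta_pos":[0,0,0],"twist":0}

```text
time: 29.05
ee_pos: [0.4594, -0.3741, 0.0729]
ee_rot: [0.004, 0.995, -0.101, 0.004]
wrist_force: [0.6, -1.3, 0.9]
gripper_width: 0.0446
gripper_force: 37.9
```

apply_moves:
  moves:
    - {"delta_pos":[10,20,0],"twist":4}
    - {"delta_pos":[17,35,0],"twist":4}
    - {"delta_pos":[17,35,0],"twist":3.3}
    - {"delta_pos":[17,35,0],"twist":0}
    - {"delta_pos":[17,35,0],"twist":0}
    - {"delta_pos":[17,35,0],"twist":0}
    - {"delta_pos":[17,35,0],"twist":0}
    - {"delta_pos":[17,35,0],"twist":0}
    - {"delta_pos":[17,35,0],"twist":0}
    - {"delta_pos":[17,35,0],"twist":0}
    - {"delta_pos":[8,18,0],"twist":0}
    - {"delta_pos":[0,0,0],"twist":0}
    - {"delta_pos":[0,0,0],"twist":0}
    - {"delta_pos":[0,0,-30],"twist":0}
    - {"delta_pos":[0,0,-25],"twist":0}
    - {"delta_pos":[0,0,-20],"twist":0}
    - {"delta_pos":[0,0,-9],"twist":0}
    - {"delta_pos":[0,0,0],"twist":0}

```text
time: 30.55
ee_pos: [0.626, -0.0192, -0.0184]
ee_rot: [0.0, 1.0, -0.003, -0.001]
wrist_force: [0.5, -0.6, 0.3]
gripper_width: 0.0443
gripper_force: 40.2
```

apply_moves:
  moves:
    - {"delta_pos":[4,0,0],"twist":0}
    - {"delta_pos":[4,0,0],"twist":0}
    - {"delta_pos":[4,0,0],"twist":0}
    - {"delta_pos":[0,6,0],"twist":0}
    - {"delta_pos":[0,6,0],"twist":0}
    - {"delta_pos":[0,6,0],"twist":0}
    - {"delta_pos":[0,6,0],"twist":0}
    - {"delta_pos":[0,4,0],"twist":0}
    - {"delta_pos":[0,3,0],"twist":0}
    - {"delta_pos":[0,2,0],"twist":0}
    - {"delta_pos":[0,0,0],"twist":0}

```text
time: 31.47
ee_pos: [0.6371, 0.0098, -0.0188]
ee_rot: [0.004, 1.0, -0.003, -0.002]
wrist_force: [-7.1, -18.3, 0.9]
gripper_width: 0.0444
gripper_force: 57.4
```

apply_moves:
  moves:
    - {"delta_pos":[-3,-8,0],"twist":0}
    - {"delta_pos":[0,-4,0],"twist":0}
    - {"delta_pos":[0,0,0],"twist":0}

```text
time: 31.72
ee_pos: [0.6366, 0.0024, -0.018]
ee_rot: [-0.0, 1.0, -0.003, 0.0]
wrist_force: [-0.1, 0.0, -1.3]
gripper_width: 0.044
gripper_force: 40.5
```

apply_moves:
  claw: 57
  moves:
    - {"delta_pos":[0,0,0],"twist":0}
    - {"delta_pos":[0,0,0],"twist":0}
    - {"delta_pos":[0,0,0],"twist":0}
    - {"delta_pos":[0,0,20],"twist":0}
    - {"delta_pos":[0,0,35],"twist":0}
    - {"delta_pos":[-10,15,35],"twist":0}
    - {"delta_pos":[-16,36,35],"twist":-5}
    - {"delta_pos":[-16,36,30],"twist":0}
    - {"delta_pos":[-16,36,0],"twist":0}
    - {"delta_pos":[-16,36,0],"twist":0}
    - {"delta_pos":[-16,36,0],"twist":0}
    - {"delta_pos":[-16,36,0],"twist":0}
    - {"delta_pos":[-16,36,0],"twist":0}
    - {"delta_pos":[-16,36,0],"twist":0}
    - {"delta_pos":[-16,36,0],"twist":0}
    - {"delta_pos":[-16,20,0],"twist":0}
    - {"delta_pos":[0,0,0],"twist":0}
    - {"delta_pos":[0,0,0],"twist":0}

```text
time: 33.22
ee_pos: [0.4708, 0.3508, 0.1248]
ee_rot: [-0.0, 0.999, -0.044, 0.0]
wrist_force: [-0.2, -0.3, 0.6]
gripper_width: 0.0571
gripper_force: 0.0
```

```bash
python3 look.py
```

```text
[470.8 350.8 124.8] -5.1
red 447.0 363.6 -5.1 78 43 go -23.8 12.8 twist -0.0
black 433.0 199.3 13.5 79 43 go -37.8 -151.5 twist 18.6
black 590.4 345.5 -5.0 67 35 go 119.6 -5.3 twist 0.1
top
red 444.7 364.0 -5.0 77 45
red 632.7 2.2 -1.3 80 44
red 631.5 58.8 -0.3 80 44
black 430.7 199.2 13.5 79 43
black 592.8 349.3 0.5 75 43
black 627.8 -344.3 11.2 76 40
black 655.8 544.3 -18.8 68 52
black 778.5 59.1 -88.1 98 30
black 981.7 -538.7 2.0 77 61
```

apply_moves:
  moves:
    - {"delta_pos":[-12,6.5,-10],"twist":0}
    - {"delta_pos":[-11.8,6.3,-20],"twist":0}
    - {"delta_pos":[0,0,-30],"twist":0}
    - {"delta_pos":[0,0,-30],"twist":0}
    - {"delta_pos":[0,0,-25],"twist":0}
    - {"delta_pos":[0,0,-18],"twist":0}
    - {"delta_pos":[0,0,-11],"twist":0}
    - {"delta_pos":[0,0,0],"twist":0}
    - {"delta_pos":[0,0,0],"twist":0}

```text
time: 34.07
ee_pos: [0.4483, 0.3616, -0.0194]
ee_rot: [0.0, 0.999, -0.047, -0.0]
wrist_force: [-0.9, 0.2, -0.6]
gripper_width: 0.0568
gripper_force: 0.0
```

apply_moves:
  claw: 30
  moves:
    - {"delta_pos":[0,0,0],"twist":0}
    - {"delta_pos":[0,0,0],"twist":0}
    - {"delta_pos":[0,0,0],"twist":0}
    - {"delta_pos":[0,0,0],"twist":0}
    - {"delta_pos":[0,0,25],"twist":0}
    - {"delta_pos":[0,0,30],"twist":0}
    - {"delta_pos":[0,0,30],"twist":0}
    - {"delta_pos":[0,0,0],"twist":0}

```text
time: 34.73
ee_pos: [0.4521, 0.3646, 0.0726]
ee_rot: [-0.003, 0.999, -0.046, 0.004]
wrist_force: [1.9, 0.6, 0.4]
gripper_width: 0.0442
gripper_force: 38.0
```

Run:
```python
from h import *
im,m=report(); save(cv2.resize(im[150:255,190:390],(800,420),interpolation=cv2.INTER_CUBIC),"t7.png")
```

```text
red 632.8 2.2 -1.3 80 44
red 631.5 59.0 -0.3 80 44
black 429.9 199.1 13.3 76 43
black 593.0 349.3 0.5 75 43
black 627.8 -344.5 11.2 76 40
black 655.8 544.3 -18.8 68 52
black 778.5 59.1 -88.1 98 30
black 981.7 -538.9 3.3 78 60
```

View pics/t7.png

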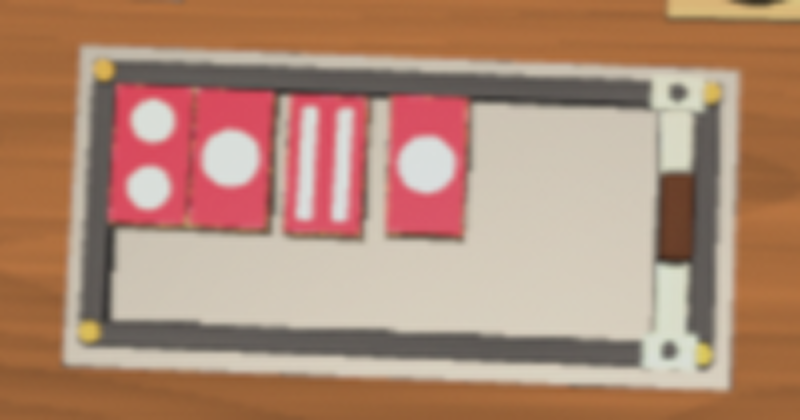

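The top view shows blocks 1 and 2 tight at the left stop, a gap of about 9 mm before block 3 at (325,165), and block 4 at (427,165). The last block will push them together.

apply_moves:
  moves:
    - {"delta_pos":[10,-20,0],"twist":4.7}
    - {"delta_pos":[15,-35,0],"twist":0}
    - {"delta_pos":[15,-35,0],"twist":0}
    - {"delta_pos":[15,-35,0],"twist":0}
    - {"delta_pos":[15,-35,0],"twist":0}
    - {"delta_pos":[15,-35,0],"twist":0}
    - {"delta_pos":[15,-35,0],"twist":0}
    - {"delta_pos":[15,-35,0],"twist":0}
    - {"delta_pos":[15,-35,0],"twist":0}
    - {"delta_pos":[15,-35,0],"twist":0}
    - {"delta_pos":[15,-35,0],"twist":0}
    - {"delta_pos":[13,-35,0],"twist":0}
    - {"delta_pos":[7,-21.6,0],"twist":0}
    - {"delta_pos":[0,0,0],"twist":0}
    - {"delta_pos":[0,0,-30],"twist":0}
    - {"delta_pos":[0,0,-25],"twist":0}
    - {"delta_pos":[0,0,-20],"twist":0}
    - {"delta_pos":[0,0,-9],"twist":0}
    - {"delta_pos":[0,0,0],"twist":0}

```text
time: 36.37
ee_pos: [0.6267, -0.0636, -0.0193]
ee_rot: [-0.0, 1.0, -0.005, -0.002]
wrist_force: [0.4, -0.2, -0.7]
gripper_width: 0.0445
gripper_force: 40.6
```

apply_moves:
  moves:
    - {"delta_pos":[4,0,0],"twist":0}
    - {"delta_pos":[4,0,0],"twist":0}
    - {"delta_pos":[2,0,0],"twist":0}
    - {"delta_pos":[0,6,0],"twist":0}
    - {"delta_pos":[0,6,0],"twist":0}
    - {"delta_pos":[0,6,0],"twist":0}
    - {"delta_pos":[0,6,0],"twist":0}
    - {"delta_pos":[0,4,0],"twist":0}
    - {"delta_pos":[0,2,0],"twist":0}
    - {"delta_pos":[0,2,0],"twist":0}
    - {"delta_pos":[0,0,0],"twist":0}

```text
time: 37.28
ee_pos: [0.6381, -0.0351, -0.0183]
ee_rot: [0.002, 1.0, -0.005, -0.0]
wrist_force: [-1.8, -11.1, -1.9]
gripper_width: 0.0443
gripper_force: 51.7
```

apply_moves:
  moves:
    - {"delta_pos":[-2,-7,0],"twist":0}
    - {"delta_pos":[0,-3,0],"twist":0}
    - {"delta_pos":[0,0,0],"twist":0}

```text
time: 37.53
ee_pos: [0.6365, -0.0428, -0.0181]
ee_rot: [-0.0, 1.0, -0.006, 0.0]
wrist_force: [0.3, -0.3, -0.5]
gripper_width: 0.0442
gripper_force: 40.8
```

apply_moves:
  claw: 54
  moves:
    - {"delta_pos":[0,0,0],"twist":0}
    - {"delta_pos":[0,0,0],"twist":0}
    - {"delta_pos":[0,0,0],"twist":0}
    - {"delta_pos":[0,0,20],"twist":0}
    - {"delta_pos":[0,0,35],"twist":0}
    - {"delta_pos":[0,0,35],"twist":0}
    - {"delta_pos":[-10,-30,0],"twist":0}
    - {"delta_pos":[-10,-35,0],"twist":0}
    - {"delta_pos":[-8,-30,0],"twist":0}
    - {"delta_pos":[0,0,0],"twist":0}
    - {"delta_pos":[0,0,0],"twist":0}

```text
time: 38.45
ee_pos: [0.608, -0.139, 0.0719]
ee_rot: [-0.0, 1.0, -0.007, 0.0]
wrist_force: [-1.1, 0.1, 0.5]
gripper_width: 0.0542
gripper_force: 0.0
```

apply_moves:
  moves:
    - {"delta_pos":[0,1,-25],"twist":0}
    - {"delta_pos":[0,0,-25],"twist":0}
    - {"delta_pos":[0,0,-14],"twist":0}
    - {"delta_pos":[0,0,-4],"twist":0}
    - {"delta_pos":[0,0,0],"twist":0}

```text
time: 38.87
ee_pos: [0.6071, -0.1352, 0.0019]
ee_rot: [-0.001, 1.0, -0.005, -0.002]
wrist_force: [-0.6, 0.3, -0.9]
gripper_width: 0.0538
gripper_force: 0.0
```

apply_moves:
  claw: 10
  moves:
    - {"delta_pos":[0,0,0],"twist":0}
    - {"delta_pos":[0,0,0],"twist":0}
    - {"delta_pos":[0,0,0],"twist":0}
    - {"delta_pos":[0,0,0],"twist":0}
    - {"delta_pos":[0,0,0],"twist":0}
    - {"delta_pos":[0,5,0],"twist":0}
    - {"delta_pos":[0,10,0],"twist":0}
    - {"delta_pos":[0,10,0],"twist":0}
    - {"delta_pos":[0,10,0],"twist":0}
    - {"delta_pos":[0,10,0],"twist":0}
    - {"delta_pos":[0,10,0],"twist":0}
    - {"delta_pos":[0,10,0],"twist":0}
    - {"delta_pos":[0,5,0],"twist":0}
    - {"delta_pos":[0,0,0],"twist":0}

```text
time: 40.03
ee_pos: [0.6101, -0.0682, 0.0056]
ee_rot: [0.002, 1.0, -0.005, 0.002]
wrist_force: [0.6, -6.7, 5.9]
gripper_width: 0.0194
gripper_force: 49.1
```

apply_moves:
  moves:
    - {"delta_pos":[0,3,0],"twist":0}
    - {"delta_pos":[0,3,0],"twist":0}
    - {"delta_pos":[0,3,0],"twist":0}
    - {"delta_pos":[0,3,0],"twist":0}
    - {"delta_pos":[0,2,0],"twist":0}
    - {"delta_pos":[0,2,0],"twist":0}
    - {"delta_pos":[0,1,0],"twist":0}
    - {"delta_pos":[0,0,0],"twist":0}
    - {"delta_pos":[0,0,0],"twist":0}

```text
time: 40.78
ee_pos: [0.6102, -0.056, 0.0056]
ee_rot: [0.004, 1.0, -0.005, 0.002]
wrist_force: [0.5, -22.1, 3.4]
gripper_width: 0.0192
gripper_force: 59.8
```

apply_moves:
  moves:
    - {"delta_pos":[0,-2,0],"twist":0}
    - {"delta_pos":[0,-2,0],"twist":0}
    - {"delta_pos":[0,0,0],"twist":0}

```text
time: 41.03
ee_pos: [0.6102, -0.0563, 0.0056]
ee_rot: [0.002, 1.0, -0.006, 0.002]
wrist_force: [0.8, -8.5, 4.9]
gripper_width: 0.0197
gripper_force: 49.8
```

apply_moves:
  claw: 50
  moves:
    - {"delta_pos":[0,0,0],"twist":0}
    - {"delta_pos":[0,0,0],"twist":0}
    - {"delta_pos":[0,0,0],"twist":0}
    - {"delta_pos":[0,0,0],"twist":0}
    - {"delta_pos":[0,0,35],"twist":0}
    - {"delta_pos":[0,0,40],"twist":0}
    - {"delta_pos":[-20,20,40],"twist":0}
    - {"delta_pos":[-30,30,40],"twist":0}
    - {"delta_pos":[-30,30,0],"twist":0}
    - {"delta_pos":[-20,30,0],"twist":0}
    - {"delta_pos":[0,20,0],"twist":0}
    - {"delta_pos":[0,0,0],"twist":0}
    - {"delta_pos":[0,0,0],"twist":0}

```text
time: 42.12
ee_pos: [0.5199, 0.0654, 0.1412]
ee_rot: [0.0, 1.0, -0.004, 0.0]
wrist_force: [-0.1, -0.3, -0.3]
gripper_width: 0.0498
gripper_force: 0.0
```

Run:
```python
from h import *
s=robot.read_state(); m=vision.camera_model("wrist");im=vision.grab_frame("wrist");print(s["ee_pos"])
save(im,"w8.png")
```

```text
[0.51986969 0.06541902 0.14124217]
```

View pics/w8.png

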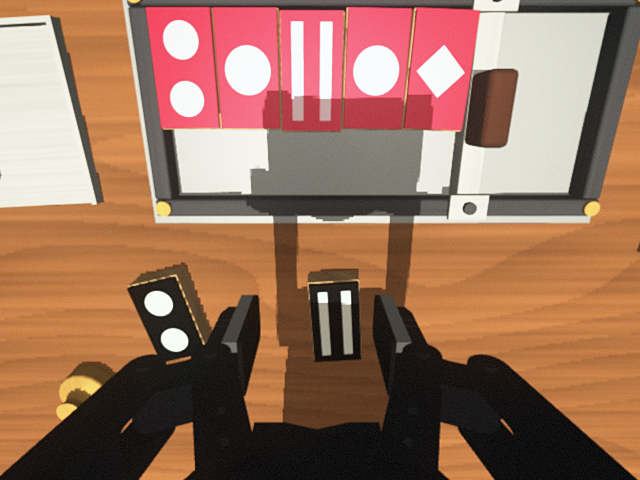

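The row is tight, with near edges at rows 128–131, so block 3 may stick out 1–2 mm. I'll press the near ends flush with the fingers, two blocks at a time.

apply_moves:
  claw: 30
  moves:
    - {"delta_pos":[15,23,-10],"twist":0}
    - {"delta_pos":[15,23,-20],"twist":0}
    - {"delta_pos":[15,24,-25],"twist":0}
    - {"delta_pos":[0,0,-30],"twist":0}
    - {"delta_pos":[0,0,-30],"twist":0}
    - {"delta_pos":[0,0,-25],"twist":0}
    - {"delta_pos":[0,0,-13],"twist":0}
    - {"delta_pos":[0,0,0],"twist":0}
    - {"delta_pos":[8,0,0],"twist":0}
    - {"delta_pos":[6,0,0],"twist":0}
    - {"delta_pos":[4,0,0],"twist":0}
    - {"delta_pos":[3,0,0],"twist":0}
    - {"delta_pos":[3,0,0],"twist":0}
    - {"delta_pos":[0,0,0],"twist":0}

```text
time: 43.33
ee_pos: [0.5838, 0.1342, -0.0105]
ee_rot: [0.001, 1.0, -0.005, -0.007]
wrist_force: [-25.6, -1.5, 21.3]
gripper_width: 0.0302
gripper_force: 13.2
```

apply_moves:
  moves:
    - {"delta_pos":[-10,0,0],"twist":0}
    - {"delta_pos":[-11,0,0],"twist":0}
    - {"delta_pos":[0,-30,0],"twist":0}
    - {"delta_pos":[0,-30,0],"twist":0}
    - {"delta_pos":[0,-30,0],"twist":0}
    - {"delta_pos":[0,0,0],"twist":0}
    - {"delta_pos":[8,0,0],"twist":0}
    - {"delta_pos":[6,0,0],"twist":0}
    - {"delta_pos":[4,0,0],"twist":0}
    - {"delta_pos":[2,0,0],"twist":0}
    - {"delta_pos":[1,0,0],"twist":0}
    - {"delta_pos":[0,0,0],"twist":0}

```text
time: 44.33
ee_pos: [0.5829, 0.0447, -0.0123]
ee_rot: [0.001, 1.0, -0.004, -0.008]
wrist_force: [-25.4, -4.6, 19.8]
gripper_width: 0.03
gripper_force: 13.0
```

apply_moves:
  moves:
    - {"delta_pos":[-10,0,0],"twist":0}
    - {"delta_pos":[-9,0,0],"twist":0}
    - {"delta_pos":[0,-25,0],"twist":0}
    - {"delta_pos":[0,-20,0],"twist":0}
    - {"delta_pos":[0,0,0],"twist":0}
    - {"delta_pos":[8,0,0],"twist":0}
    - {"delta_pos":[6,0,0],"twist":0}
    - {"delta_pos":[4,0,0],"twist":0}
    - {"delta_pos":[1,0,0],"twist":0}
    - {"delta_pos":[0,0,0],"twist":0}

```text
time: 45.17
ee_pos: [0.5823, 0.0005, -0.0129]
ee_rot: [-0.0, 1.0, -0.004, -0.009]
wrist_force: [-27.1, -3.1, 20.4]
gripper_width: 0.0303
gripper_force: 13.6
```

apply_moves:
  claw: 0
  moves:
    - {"delta_pos":[-10,0,0],"twist":0}
    - {"delta_pos":[-9,0,0],"twist":0}
    - {"delta_pos":[0,0,35],"twist":0}
    - {"delta_pos":[0,0,40],"twist":0}
    - {"delta_pos":[0,0,30],"twist":0}
    - {"delta_pos":[15,-35,0],"twist":0}
    - {"delta_pos":[15,-35,0],"twist":0}
    - {"delta_pos":[12,-35,0],"twist":0}
    - {"delta_pos":[0,0,0],"twist":0}
    - {"delta_pos":[0,0,-30],"twist":0}
    - {"delta_pos":[0,0,-30],"twist":0}
    - {"delta_pos":[0,0,-17],"twist":0}
    - {"delta_pos":[0,0,0],"twist":0}
    - {"delta_pos":[0,8,0],"twist":0}
    - {"delta_pos":[0,6,0],"twist":0}
    - {"delta_pos":[0,3,0],"twist":0}
    - {"delta_pos":[0,0,0],"twist":0}

```text
time: 46.58
ee_pos: [0.6138, -0.0876, 0.0183]
ee_rot: [0.0, 1.0, -0.004, 0.002]
wrist_force: [0.5, -0.5, -0.6]
gripper_width: 0.0002
gripper_force: 0.0
```

apply_moves:
  moves:
    - {"delta_pos":[-6,3,0],"twist":0}
    - {"delta_pos":[0,3,0],"twist":0}
    - {"delta_pos":[0,3,0],"twist":0}
    - {"delta_pos":[0,3,0],"twist":0}
    - {"delta_pos":[0,1,0],"twist":0}
    - {"delta_pos":[0,0,0],"twist":0}

```text
time: 47.08
ee_pos: [0.6061, -0.0775, 0.0167]
ee_rot: [0.001, 1.0, -0.005, -0.0]
wrist_force: [-2.6, -6.6, 2.8]
gripper_width: -0.0002
gripper_force: 3.6
```

apply_moves:
  moves:
    - {"delta_pos":[0,1,0],"twist":0}
    - {"delta_pos":[0,1,0],"twist":0}
    - {"delta_pos":[0,1,0],"twist":0}
    - {"delta_pos":[0,0,0],"twist":0}
    - {"delta_pos":[0,0,0],"twist":0}

```text
time: 47.5
ee_pos: [0.6062, -0.0773, 0.0168]
ee_rot: [0.003, 1.0, -0.005, -0.0]
wrist_force: [-3.1, -15.6, 1.1]
gripper_width: -0.0001
gripper_force: 8.0
```

apply_moves:
  moves:
    - {"delta_pos":[0,-10,0],"twist":0}
    - {"delta_pos":[0,-10,0],"twist":0}
    - {"delta_pos":[0,0,40],"twist":0}
    - {"delta_pos":[0,0,40],"twist":0}
    - {"delta_pos":[-20,20,40],"twist":0}
    - {"delta_pos":[-30,35,30],"twist":0}
    - {"delta_pos":[-20,35,0],"twist":0}
    - {"delta_pos":[-20,30,0],"twist":0}
    - {"delta_pos":[0,0,0],"twist":0}
    - {"delta_pos":[0,0,0],"twist":0}

```text
time: 48.33
ee_pos: [0.5259, 0.0173, 0.1534]
ee_rot: [-0.0, 1.0, -0.004, 0.0]
wrist_force: [-0.0, -0.2, 0.3]
gripper_width: -0.0004
gripper_force: 0.0
```

```bash
python3 look.py
python3 - <<'E'
from h import *
im=vision.grab_frame("wrist"); save(cv2.resize(im[:330],None,fx=1.25,fy=1.25,interpolation=cv2.INTER_CUBIC),"w9.png")
E
```

```text
[525.9  17.3 153.4] -0.4
red 634.3 -22.5 -1.0 78 43 go 108.4 -39.8 twist -0.6
red 634.7 22.8 -0.8 78 43 go 108.8 5.5 twist -0.4
red 635.4 67.8 -0.8 78 43 go 109.5 50.5 twist -0.4
black 433.4 197.2 13.7 78 44 go -92.5 179.9 twist 14.1
black 522.2 -250.9 -12.4 77 45 go -3.7 -268.2 twist -12.0
top
black 427.2 48.0 2.1 78 38
black 592.7 349.8 1.8 75 42
black 628.6 -344.4 11.2 74 40
black 654.8 544.5 -19.6 67 52
black 666.0 611.1 54.6 77 53
black 778.5 59.1 -88.1 98 30
```

View pics/w9.png

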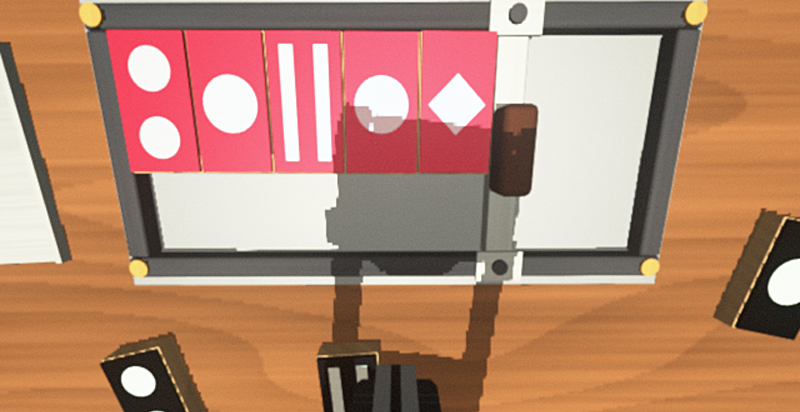

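The picture shows the five reds in one flush, tight row. Their near edges are at rows 172–174, the measured pitch is 45 mm, and the bar is against block 5 at (492,100). The bench blacks are where they started, so I'm handing in.

```bash
python3 -c "
from cell import robot
print(robot.job_done())"
```

```text
the job is handed in; nothing more can be done
None
```

Job handed in at about 48 s: the black block from the frame is in the galley, all five reds are in a tight row flush to the far bar and left stop, and the lock bar is snug against them.

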